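Unlock the tester's grille gate and hold it wide open

ROBOT

A 6-joint arm with a two-finger parallel gripper is mounted at the origin on a cart in front of the work surface, level with it; the furniture and walls round the work are solid. World frame = base frame: x ahead of the robot, y to its left, z up, the work surface at z = 0. Lengths are in m, angles in rad, forces in N, time in s.
With the tool pointing down it reaches from about 0.35 to 0.85 m from the base axis. Payload 8.1 kg.
Tool frame: the origin (TCP) lies at the very end of the fingers, on their centre line; the grasp point (between the pads) lies 19 mm behind it; z points along the fingers, y is the line along which they close (so a half turn about z gives the same grasp; the last joint's range is limited). The gripper opens to 85 mm and grips with 20 to 120 N. Pads are 22 mm wide; open, the fingers measure 114 mm over their backs; the gripper's body (76 mm by 85 mm) begins 54 mm behind the grasp point. The pads swing forward as they close: fully open they stand 13 mm farther back than shut.
Start: joints at [-1.353, 0.13, 1.488, -0, 1.523, -0.085], TCP at [0.179, -0.573, 0.231] pointing down, gripper open.
Joint ranges: [-2.96, 2.96], [-0.89, 2.26], [0.02, 2.5], [-1.34, 4.48], [0, 2.73], [-2.66, 2.66]. Speed limits (rad/s): [2.39, 2.39, 2.79, 3.14, 3.14, 3.14].

INTERFACE

Orientations are given as a unit quaternion [x, y, z, w].
In Python, from bench import ctrl gives the robot as it stands. The module is installed in compiled form; this text tells all that it offers.
- The arm moves only by the shell command python3 -m creep 'ROWS' [FORCE]. ROWS is JSON, a list of rows, each an object of numbers: "tx", "ty", "tz": the shift along the world's x, y, z normalised to -1 to 1, where 1 is 0.025 m; "rx", "ry", "rz": the turn, a rotation vector about the world's x, y, z normalised to -1 to 1, where 1 is 0.12 rad; "grip": the opening in per cent of the stroke, from 0 (shut) to 100 (fully open). A call has 1 to 10 rows; each row shifts and turns the commanded pose from where the row before left it; what a row does not reach is not made up. A row lasts 1/12 s, in which the tool goes at most 41.7 mm and 7.16 degrees, less where a joint would pass 70% of its speed; a pose out of reach is approached as far as the arm can. A call with a number of a shift or a turn outside -1 to 1 is refused whole. A call with a gripper value outside its range is refused whole. The fingers move at their own pace and stop on an object; FORCE is the grip in N (left out, the last holds). Time passes only in rows, so rows that do not move let the fingers close. It gives the time, the measured TCP pose, the force, the opening and the grip force at its end, in the units of the state.
- ctrl.sense(): the state, without advancing time (a new reading comes with each control period).
- ctrl.snapshot(name): name is "scene" or "side" or "wrist"; returns (picture, depth): 384x512x3 uint8, red, green, blue; 384x512 float32, m along the optical axis (not along the pixel's ray), 0 where there is no reading.
- ctrl.camera_info(name): a dict with "mtx" (3x3 intrinsics, pixels), "k1" (the pictures are not rectified: a ray, as slopes to the right and down, at radius r is drawn at 1 + k1 r^2 times it, then the intrinsics apply), "pose" (4x4, takes a point from camera to world coordinates). Camera axes: x right, y down, z forward; pixel columns grow to the right and rows downward; lengths in m; the calibration is good to about 2 mm. A picture is of the moment at which its call begins: read the wrist's pose just before it. camera_info takes no time and is no camera call; for the wrist camera it gives the pose at the moment of the call.
- ctrl.sign_off(): hands the job in; it is judged then, once.
The state is a dict: "clock": time; "joint_pos": joint angles; "joint_velocities": joint speeds; "effort": joint torques, N m; "ee_pos": TCP position; "ee_rot": TCP orientation; "wrist_force": force on the tool from outside, world axes, zero at the start; "moment": the same for the moment, N m; "finger_gap": finger opening in m; "grasp_force": force on a finger pad.
Only numpy, scipy, OpenCV 4.12 (cv2) and the standard library are available. Lean on these libraries where they do the work, as an engineer would, in place of code of your own. Each camera call takes 0.05 s, during which the arm holds its last target. There are 200 camera calls.

TASK

Open the grille gate on top of the bench tester and keep it open for me: first slide the black transport lock behind the gate fully to the left end of its track, then squeeze the two ears of the round catch fully together, after that those of the square catch, and then lift the gate by its bar past the half-way detent until it stands nearly upright. Finish while still holding the gate wide open in the gripper, because it falls shut when let go, and leave the board and the hub on the tester and the solder reel and small bottle behind it where they are.

Things in the scene. Friction and masses are not known exactly. Their poses are not given: they have to be found in the camera images.
- tester: fixed bench tester: grey console (120 x 160 mm, 116 high; front at x = -100 mm) under an aluminium tray (195 x 200 mm, front at x = -30 mm, rim 166 mm above the desk) that overhangs to the rear. Origin on the desk below the midpoint between the two catches; x points to the rear (away from the robot), y left, z up. All x, y in these notes are along these axes
- lock (a joint): transport lock, metres along the track: near 0 locked (it may stand a little along), 0.060 at its end stop at the left; moves to the tester's +y, about 2 N of friction, stays where it is left. Up to about 0.036 its tongue lies over the gate and bars it
- lock_grip (a point): middle of the black block grip of the transport lock, 20 mm in x, 22 mm in y, 28 mm tall (14 mm of it above and below this point), on a track at the rear of the tray. Pinch it fore and aft (along x) or push it by its right side; it moves along y only
- catch_round_mid (a point): middle of the round catch on the tray's left or right rim (varies), 21 mm above the rim: round 44 mm base, round 17 mm post, two dark 30 mm discs as ears, 6 mm thick, before and behind the post. Outer faces 48 mm apart along x at first, 32 mm when squeezed; ears reach 15 mm below and above this point and stay in by themselves
- catch_square_mid (a point): the same for the square catch on the opposite rim: square base (44 mm), square post (17 mm), two square dark ears (28 mm wide in y, 30 mm tall, 6 mm thick), same travel
- catch_round_front (a joint): front ear of the round catch: 0 out (as found, up to 0.001), 0.008 fully in; slides toward the post (+x), about 4 N of friction, no spring
- catch_round_rear (a joint): rear ear of the round catch: 0 out, 0.008 fully in; slides toward the post (-x), otherwise the same
- catch_square_front (a joint): front ear of the square catch: 0 out, 0.008 fully in (toward +x)
- catch_square_rear (a joint): rear ear of the square catch: 0 out, 0.008 fully in (toward -x)
- gate (a joint): steel grille gate, rad: 0 shut (in the tray's mouth), opens upward to its stop at 1.35 (nearly upright). The lock and both catches bar it. A sprung detent resists between about 0.4 and 0.75; a spring and its weight always pull it shut; 2 to 7 N at the bar lift it
- gate_bar (a point): middle of the gate's bar: dark round bar, 12 mm thick, 68 mm long along y (62 mm free between its two brackets), in front of the gate's front edge. Shut it lies at tester x = -62 mm, 26 mm above the tray's rim, with 26 mm of free room behind it to the tray; it can turn within the fingers while the gate swings
- gate_hinge (a point): middle of the gate's hinge axis, which runs along y at tester x = 105 mm, 163 mm above the desk; the bar is 167 mm in front of it and 29 mm higher when shut, and swings up and back round it
- board: loose small circuit board (38 x 53 x 18 mm) in the tray under the gate; to be left alone. Origin under its middle
- hub: loose dark grey slab-like hub (30 x 74 x 14 mm) on the console's top, below and in front of the bar; to be left alone. Origin under its middle
- spool: loose solder reel (54 x 73 x 34 mm) on the desk behind the tester at the left; to be left alone
- flux: loose small white bottle (30 mm wide, 62 mm tall) on the desk behind the console, next to the crate, partly under the overhanging tray at times; to be left alone

How it is judged:
On the way, in this order (a step that is already met when the one before it is completed fails the run):
1. the transport lock is at its left end stop (value of joint lock above 0.054 m), for 0.2 s.
2. both ears of the round catch are squeezed in (value of joint each of catch_round_front, catch_round_rear above 0.0065 m), for 0.2 s.
3. both ears of the square catch are squeezed in (value of joint each of catch_square_front, catch_square_rear above 0.0065 m), for 0.2 s.
4. the gate has swung past its detent (value of joint gate above 0.9 rad), for 0.1 s.
At the end, for the whole second after the job is handed in: The fingers hold the gate at rest, open beyond 1.1 rad (stop at 1.35), with at least 0.5 N between fingers and gate; the lock is within 6 mm of its left stop and all four catch ears are still in (beyond 6.5 of 8 mm) (all of step 2 and all of step 3 and value of joint gate above 1.1 rad and velocity of joint gate between -0.15 and 0.15 rad/s and contact force between the fingers and gate above 0.5 N and value of joint lock above 0.054 m); the arm keeps its last pose, push and grip.
It fails at once if the board, hub, reel or small bottle is moved by more than 25 mm (distance of any of board, hub, spool, flux from where it was at the start of the episode above 0.025 m).
It also fails if it takes over 64 s, if anything falls off the work surface, if the arm or the gripper's body presses on something with over 40 N, if the wrist force passes 120 N, or if a joint passes its speed limit or range.

## Working session

There is one attempt and no reset: what is moved stays moved. The work goes in short steps, Python scripts to look and compute and a shell command to move; the robot and the scene stay as the last step left them, time stands still between calls to the robot, and variables do not carry over. Pictures are saved under pics/ and viewed, at most 13 in all, crops included, and the job is handed in when it is done.

```bash
mkdir -p pics; cat > h.py <<'E'
import numpy as np, cv2
from bench import ctrl
def snap(n,f):
    ci=ctrl.camera_info(n); p,d=ctrl.snapshot(n)
    cv2.imwrite('pics/'+f+'.png',p[:,:,::-1]); np.savez('pics/'+f+'.npz',p=p,d=d,K=ci['mtx'],k=ci['k1'],T=ci['pose'])
def load(f): return np.load('pics/'+f+'.npz')
def rays(z,uv):
    K=z['K'];k=float(z['k'])
    D=np.array([k,0,0,0,0]); 
    return cv2.undistortPoints(np.array(uv,float).reshape(-1,1,2),K,D).reshape(-1,2)
def cloud(z):
    h,w=z['d'].shape; u,v=np.meshgrid(np.arange(w),np.arange(h))
    s=rays(z,np.stack([u,v],-1).reshape(-1,2)).reshape(h,w,2)
    P=np.dstack([s[...,0]*z['d'],s[...,1]*z['d'],z['d']]); T=z['T']
    return P@T[:3,:3].T+T[:3,3]
E
python3 - <<'E'
from h import *
snap('scene','s0'); snap('side','d0')
s=ctrl.sense(); print(s)
for n in('scene','side'):print(ctrl.camera_info(n))
a=cv2.imread('pics/s0.png');b=cv2.imread('pics/d0.png')
E
```

```text
{'clock': 0.1, 'joint_pos': array([-1.35339576e+00,  1.31116112e-01,  1.48918149e+00, -1.27263690e-05,
        1.52300642e+00, -8.54113427e-02]), 'joint_velocities': array([ 0.00072442,  0.00039179, -0.00229056, -0.00121573, -0.00057254,
       -0.00152801]), 'effort': array([ 1.83285156e-03, -5.70952106e+01, -5.01940048e+01, -1.60853865e-04,
        8.18972709e-03,  6.58639624e-05]), 'ee_pos': array([ 0.17882453, -0.57220402,  0.23032503]), 'ee_rot': array([ 9.88559589e-01,  1.50828400e-01, -6.27716437e-05, -8.53406281e-04]), 'wrist_force': array([ 0.93018708,  0.75886951, -0.59870432]), 'moment': array([ 0.02122949, -0.0337011 , -0.05318373]), 'grasp_force': 0.0, 'finger_gap': 0.08531413777969214}
{'mtx': array([[373.32152549,   0.        , 256.35978689],
       [  0.        , 373.32152549, 190.17850649],
       [  0.        ,   0.        ,   1.        ]]), 'k1': -0.06660592199028151, 'pose': array([[ 9.47745104e-01,  2.63076690e-01, -1.80471250e-01,
         7.26940698e-01],
       [ 3.19027835e-01, -7.82725590e-01,  5.34379913e-01,
        -3.19121653e-01],
       [-6.76567117e-04, -5.64031298e-01, -8.25753133e-01,
         8.56998374e-01],
       [ 0.00000000e+00,  0.00000000e+00,  0.00000000e+00,
         1.00000000e+00]])}
{'mtx': array([[349.90333067,   0.        , 259.21425555],
       [  0.        , 349.90333067, 183.86076891],
       [  0.        ,   0.        ,   1.        ]]), 'k1': -0.061224483899982286, 'pose': array([[-0.34192638, -0.83883917,  0.42359791,  0.18188404],
       [-0.93970665,  0.30815901, -0.14828837,  0.23130482],
       [-0.00614542, -0.44876148, -0.89363044,  0.8886962 ],
       [ 0.        ,  0.        ,  0.        ,  1.        ]])}
```

View pics/s0.png

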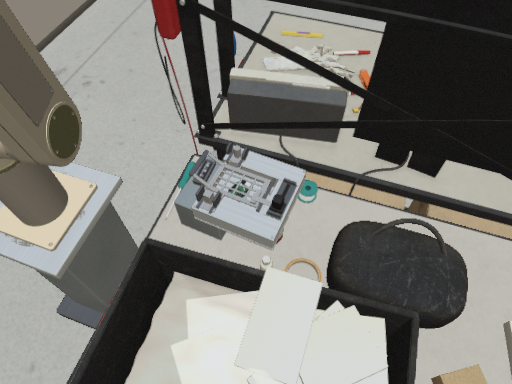

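View pics/d0.png

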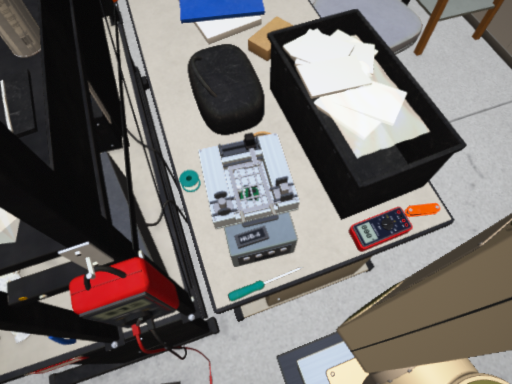

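The scene view shows the tester at about (240,195), with the crate below it and rack struts behind it. The side view shows the tester at about (250,195), with its console toward the lower right. I'll zoom in on both.

```bash
python3 - <<'E'
from h import *
a=cv2.imread('pics/s0.png')[135:255,165:325];b=cv2.imread('pics/d0.png')[125:275,175:325]
a=cv2.resize(a,(800,600),interpolation=cv2.INTER_CUBIC);b=cv2.resize(b,(600,600),interpolation=cv2.INTER_CUBIC)
cv2.imwrite('pics/s0z.png',a);cv2.imwrite('pics/d0z.png',b)
for f in('s0','d0'):
    z=load(f);C=cloud(z)
    for pt in ([(240,195),(306,190),(265,262),(300,160)] if f=='s0' else [(260,250),(190,180),(250,190),(225,90)]): print(f,pt,C[pt[1],pt[0]].round(3))
E
```

```text
s0 (240, 195) [0.536 0.126 0.131]
s0 (306, 190) [0.673 0.256 0.034]
s0 (265, 262) [0.635 0.014 0.06 ]
s0 (300, 160) [0.632 0.345 0.041]
d0 (260, 250) [0.393 0.158 0.104]
d0 (190, 180) [0.662 0.265 0.037]
d0 (250, 190) [0.53  0.133 0.137]
d0 (225, 90) [0.853 0.095 0.131]
```

View pics/s0z.png

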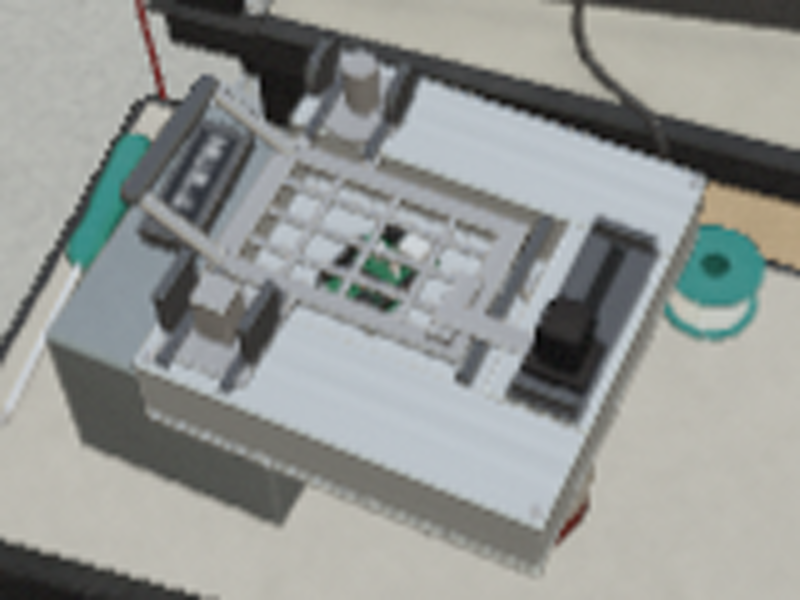

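View pics/d0z.png

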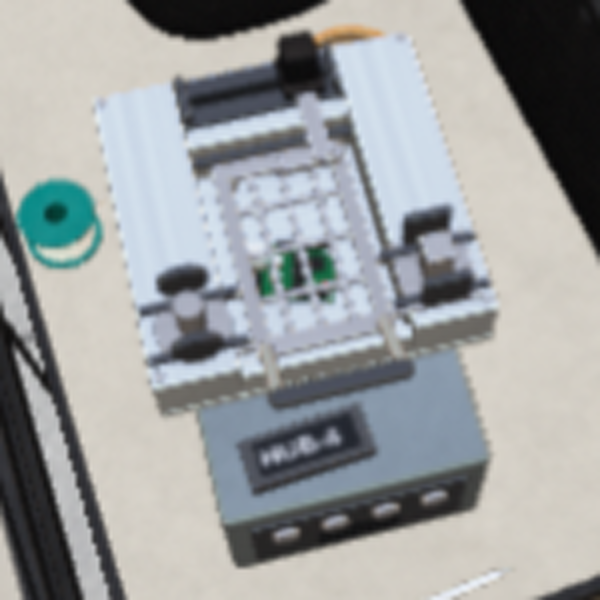

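Both zooms agree: the round catch is on the left rim and the square catch on the right. The lock's black block is at the right end of its track, at s0 (278,203) and d0 (249,139). The bar is at s0 (199,162) and d0 (260,220).

```bash
python3 - <<'E'
from h import *
def boxof(m,C):
    q=C[m][:,:2]; r=cv2.minAreaRect((q*1000).astype(np.float32)); return r,len(q)
for f in('s0','d0'):
    z=load(f);C=cloud(z)
    reg=(C[...,0]>.35)&(C[...,0]<.75)&(C[...,1]>0)&(C[...,1]<.3)
    h,_=np.histogram(C[...,2][reg],bins=np.arange(0,.24,.004)); print(f,h)
    for lo,hi in((.158,.172),(.112,.122),(.18,.22)):
        m=reg&(C[...,2]>lo)&(C[...,2]<hi); m=cv2.morphologyEx(m.astype(np.uint8),cv2.MORPH_OPEN,np.ones((2,2),np.uint8))>0
        r,n=boxof(m,C); print(lo,n,np.round(r[0],1),np.round(r[1],1),round(r[2],1), C[m][:,2].mean().round(4))
# ray-cast tray corners on z=.166 and catch tops, lock
def onz(f,uv,zz):
    z=load(f);s=rays(z,uv);T=z['T'];d=np.c_[s,np.ones(len(s))]@T[:3,:3].T
    return T[:3,3]+d*((np.array(zz)-T[2,3])/d[:,2])[:,None]
S=lambda x,y:(165+x/5-.4,135+y/5-.4); D=lambda x,y:(175+x/4-.4,125+y/4-.4)
print('tray s',onz('s0',[S(703,180),S(545,523),S(138,362)],[.166]*3).round(4))
print('tray d',onz('d0',[D(98,103),D(410,38),D(495,308),D(157,400)],[.166]*4).round(4))
E
```

```text
s0 [1828   50   93  112   47   40   50  106  174   51   59   35   45   49
   33   67   34   28   21    9   15   15   10   17   11   16   11   31
  408  205  471  270  373  168  124  126   95  112  149  161 1047 2953
  589  218  225  118   79  103  156  197  117   75    0    0    0    0
    0    0    0]
0.158 4576 [570.6  74.5] [229.5 815.3] 5.9 0.1657
0.112 528 [591.5 -31.1] [169.3 613.5] 40.6 0.1242
0.18 811 [477.7 194.7] [ 186.1 1126.9] 35.2 0.1899
d0 [4040  217   15   36   35   14    8   16  199  110   22   27   27   27
   27   24   20   13   15   29   33   56   42   41   79   38   34   34
  306 1100  186  646  384  319   91   87   52   80  114  102  121 2620
 1292  436  152  134   68   77  106  241  210   50   41    0    0    0
    0    0    0]
0.158 3822 [464.1 119.3] [237.5 584.4] 84.1 0.1657
0.112 1439 [337.6 132.8] [186.5 318. ] 88.1 0.1196
0.18 902 [471.4 133.2] [177.2 585.1] 88.1 0.1898
tray s [[0.6661 0.2166 0.166 ]
 [0.6486 0.0235 0.166 ]
 [0.4575 0.0414 0.166 ]]
tray d [[0.6609 0.2177 0.166 ]
 [0.6395 0.0221 0.166 ]
 [0.452  0.0439 0.166 ]
 [0.4649 0.2387 0.166 ]]
```

```bash
python3 - <<'E'
from h import *
for f in('s0','d0'):
    z=load(f);C=cloud(z);ok=z['d']>0
    reg=ok&(C[...,0]>.42)&(C[...,0]<.70)&(C[...,1]>.0)&(C[...,1]<.26)
    m=reg&(C[...,2]>.162)&(C[...,2]<.170)
    n,l,st,ce=cv2.connectedComponentsWithStats(m.astype(np.uint8),connectivity=4)
    big=np.isin(l,[i for i in range(1,n) if st[i,4]>150])
    r=cv2.minAreaRect((C[big][:,:2]*1000).astype(np.float32)); print(f,np.round(r[0],1),np.round(r[1],1),round(r[2],2))
    for lo in(.22,.3,.4,.5,.6):
        q=C[ok&(C[...,2]>lo)&(C[...,2]<lo+.1)&(C[...,0]>.0)&(C[...,0]<1)&(C[...,1]>-.5)&(C[...,1]<.6)]
        if len(q): 
            H,_,_=np.histogram2d(q[:,0],q[:,1],bins=[np.arange(0,1.01,.1),np.arange(-.5,.61,.1)]); print(lo); print(H.astype(int))
E
```

```text
s0 [562.  129.5] [201.9 194.6] 84.24
0.22
[[   0    0    0    0  314    0    0    0    0    0    0]
 [   0    0    0    0  281  472   32    0    0    0    0]
 [   0    0    0    0  215  305    0    0  156    0    0]
 [   0    0    0    0    0    0    0    0  626    0  429]
 [   0  215  409  335  272    0    0    0    0    1    0]
 [   0    0 1398  854  322    0    0    0    0   30    0]
 [   0    0 2911 2589  581    0    0    0   11   22    0]
 [   0    0 1692 3790  808    0    0    0 1037    0    0]
 [   0    0  299 2989  480    0    0    0 1753    0    0]
 [   0    0    0  360  231    0    0    0 1900    0    0]]
0.3
[[   0    0    0    0    6    0    0    0    0    0    0]
 [   0    0    0    0  892  976   69    0    0    0    0]
 [   0    0    0    0  774  624    0    0  133    0    0]
 [   0    0    0    0    0    0    0    0  940    0  265]
 [   0    0    0    0    0    0    0    0   10    0    0]
 [   0    0    0    0    0    0    0    0  378    0    0]
 [   0    0    0    0    0    0    0    0  460    0    0]
 [   0    0    0    0    0    0    0    0 1346    0    0]
 [   0   
[... 3540 characters left out ...]
[   0    0    0    0    0    0    0    0   16    6    0]
 [   0    0    0    0    0    0    0    0    0    0    0]]
0.6
[[   0    0    0    0    0    0    0    0    0    0    0]
 [   0    0    0    0    0 4965    0    0    0    0    0]
 [   0    0    0    0   28  120    0    0    0    0    0]
 [   0    0    0    0    0    0    0    0 4953    0    0]
 [   0    0    0    0    0    0    0    0  643    0    0]
 [   0    0    0    0    0    0    0    0  443    0    0]
 [   0    0    0    0    0    0    0    0  214    0    0]
 [   0    0    0    0    0    0    0    0    0    0    0]
 [   0    0    0    0    0    0    0    0    0    0    0]
 [   0    0    0    0    0    0    0    0    0    0    0]]
```

```bash
python3 -m creep '[{"tz":1},{"tz":1},{"tz":1},{"tz":1},{"tz":1},{"tz":1},{"tz":1},{"tz":1},{"tz":1,"ty":1,"tx":0.5}]'
python3 -m creep '[{"tx":0.5,"ty":1,"rz":0.36},{"tx":0.5,"ty":1,"rz":0.36},{"tx":0.5,"ty":1,"rz":0.36},{"tx":0.5,"ty":1,"rz":0.36},{"tx":0.5,"ty":1,"rz":0.36},{"tx":0.5,"ty":1,"rz":0.36},{"tx":0.5,"ty":1,"rz":0.36},{"tx":0.5,"ty":1,"rz":0.36},{"tx":0.5,"ty":1,"rz":0.36},{"tx":0.5,"ty":1,"rz":0.36}]'
python3 -m creep '[{"tx":0.5,"ty":1,"rz":0.36},{"tx":0.5,"ty":1,"rz":0.36},{"tx":0.5,"ty":1,"rz":0.36},{"tx":0.5,"ty":1,"rz":0.36},{"tx":0.5,"ty":1,"rz":0.36},{"tx":0.5,"ty":1,"rz":0.36},{"tx":0.5,"ty":1,"rz":0.36},{"tx":0.5,"ty":1,"rz":0.36},{"tx":0.5,"ty":1,"rz":0.36},{"tx":0.5,"ty":1,"rz":0.36}]'
python3 -m creep '[{"tx":0.5,"ty":1,"rz":0.36},{"tx":0.5,"ty":1,"rz":0.36},{"tx":0.5,"ty":1,"rz":0.36},{"tx":0.5,"ty":1,"rz":0.36},{"tx":0.5,"ty":1,"rz":0.36},{"tx":0.5,"ty":1,"rz":0.36},{"tx":0.5,"ty":1,"rz":0.35},{},{}]'
python3 - <<'E'
from h import *
snap('wrist','w0');s=ctrl.sense();print(s);print(ctrl.camera_info('wrist'))
E
```

```text
{'clock': 0.15, 'joint_pos': array([-1.35336887e+00,  1.31028427e-01,  1.48902954e+00,  4.11194138e-05,
        1.52298631e+00, -8.54058648e-02]), 'joint_velocities': array([ 4.58605828e-04, -1.18062304e-03, -2.52139526e-03,  3.08578005e-05,
       -2.66262973e-04, -9.12214814e-04]), 'effort': array([ 6.06989543e-04, -5.70063758e+01, -5.01159024e+01, -2.66113311e-04,
        9.52292990e-03,  2.31968761e-05]), 'ee_pos': array([ 0.17887718, -0.57227696,  0.23046084]), 'ee_rot': array([ 9.88558273e-01,  1.50837707e-01, -2.73858981e-05, -7.25586269e-04]), 'wrist_force': array([-0.04704564, -0.06611648,  0.48927881]), 'moment': array([-0.07406807, -0.02875685, -0.01960187]), 'grasp_force': 0.0, 'finger_gap': 0.08542365706080018}
{'mtx': array([[303.63620517,   0.        , 261.31306622],
       [  0.        , 303.63620517, 192.49422047],
       [  0.        ,   0.        ,   1.        ]]), 'k1': -0.05833008232458076, 'pose': array([[ 2.98449923e-01, -9.17242337e-01, -2.63807012e-01,
         2.44202871e-01],
       [-9.54425011e-01, -2.87036008e-01, -8.17510196e-02,
        -5.51719832e-01],
       [-7.36615167e-04,  2.76182595e-01, -9.61104901e-01,
         3.72958167e-01],
       [ 0.00000000e+00,  0.00000000e+00,  0.00000000e+00,
         1.00000000e+00]])}validation failed for argument at $[0]...
validation failed for argument at $[0]...
validation failed for argument at $[0]...
validation failed for argument at $[0]...
```

View pics/w0.png

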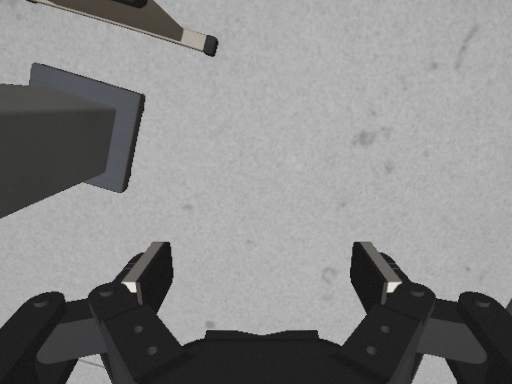

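The move was refused and the arm hasn't moved, so the picture shows only the floor and the fingers. I'll try a row with every key present.

```bash
python3 -m creep '[{"tx":0,"ty":0,"tz":1,"rx":0,"ry":0,"rz":0,"grip":100}]'; python3 -m creep '[{"tx":0,"ty":0,"tz":1.0,"rx":0,"ry":0,"rz":0,"grip":100}]' 60
```

```text
clock: 0.23
ee_pos: [0.1783, -0.5698, 0.25]
ee_rot: [0.989, 0.151, -0.0, -0.005]
wrist_force: [0.9, -0.2, -0.1]
finger_gap: 0.0856
grasp_force: 0.0
clock: 0.32
ee_pos: [0.1786, -0.5712, 0.279]
ee_rot: [0.989, 0.151, -0.0, -0.003]
wrist_force: [1.3, -0.4, -0.6]
finger_gap: 0.0854
grasp_force: 0.0
```

```bash
python3 -m creep '[{"tx":0,"ty":0,"tz":1,"rx":0,"ry":0,"rz":0,"grip":100},{"tx":0,"ty":0,"tz":1,"rx":0,"ry":0,"rz":0,"grip":100},{"tx":0,"ty":0,"tz":1,"rx":0,"ry":0,"rz":0,"grip":100},{"tx":0,"ty":0,"tz":1,"rx":0,"ry":0,"rz":0,"grip":100},{"tx":0,"ty":0,"tz":1,"rx":0,"ry":0,"rz":0,"grip":100},{"tx":0,"ty":0,"tz":1,"rx":0,"ry":0,"rz":0,"grip":100},{"tx":0.5,"ty":1,"tz":1,"rx":0,"ry":0,"rz":0.36,"grip":100}]' && python3 -m creep '[{"tx":0.5,"ty":1,"tz":0,"rx":0,"ry":0,"rz":0.36,"grip":100},{"tx":0.5,"ty":1,"tz":0,"rx":0,"ry":0,"rz":0.36,"grip":100},{"tx":0.5,"ty":1,"tz":0,"rx":0,"ry":0,"rz":0.36,"grip":100},{"tx":0.5,"ty":1,"tz":0,"rx":0,"ry":0,"rz":0.36,"grip":100},{"tx":0.5,"ty":1,"tz":0,"rx":0,"ry":0,"rz":0.36,"grip":100},{"tx":0.5,"ty":1,"tz":0,"rx":0,"ry":0,"rz":0.36,"grip":100},{"tx":0.5,"ty":1,"tz":0,"rx":0,"ry":0,"rz":0.36,"grip":100},{"tx":0.5,"ty":1,"tz":0,"rx":0,"ry":0,"rz":0.36,"grip":100},{"tx":0.5,"ty":1,"tz":0,"rx":0,"ry":0,"rz":0.36,"grip":100},{"tx":0.5,"ty":1,"tz":0,"rx":0,"ry":0,"rz":0.36,"grip":100}]'
```

```text
clock: 0.9
ee_pos: [0.1895, -0.5495, 0.455]
ee_rot: [0.985, 0.17, -0.001, -0.001]
wrist_force: [0.8, -1.3, 0.2]
finger_gap: 0.0853
grasp_force: 0.0
clock: 1.73
ee_pos: [0.3167, -0.2964, 0.4561]
ee_rot: [0.925, 0.38, -0.0, -0.0]
wrist_force: [0.9, 0.4, 0.2]
finger_gap: 0.0857
grasp_force: 0.0
```

```bash
python3 -m creep '[{"tx":0.5,"ty":1,"tz":0,"rx":0,"ry":0,"rz":0.36,"grip":100},{"tx":0.5,"ty":1,"tz":0,"rx":0,"ry":0,"rz":0.36,"grip":100},{"tx":0.5,"ty":1,"tz":0,"rx":0,"ry":0,"rz":0.36,"grip":100},{"tx":0.5,"ty":1,"tz":0,"rx":0,"ry":0,"rz":0.36,"grip":100},{"tx":0.5,"ty":1,"tz":0,"rx":0,"ry":0,"rz":0.36,"grip":100},{"tx":0.5,"ty":1,"tz":0,"rx":0,"ry":0,"rz":0.36,"grip":100},{"tx":0.5,"ty":1,"tz":0,"rx":0,"ry":0,"rz":0.36,"grip":100},{"tx":0.5,"ty":1,"tz":0,"rx":0,"ry":0,"rz":0.36,"grip":100},{"tx":0.5,"ty":1,"tz":0,"rx":0,"ry":0,"rz":0.36,"grip":100},{"tx":0.5,"ty":1,"tz":0,"rx":0,"ry":0,"rz":0.36,"grip":100}]' && python3 -m creep '[{"tx":0.5,"ty":1,"tz":0,"rx":0,"ry":0,"rz":0.36,"grip":100},{"tx":0.5,"ty":1,"tz":0,"rx":0,"ry":0,"rz":0.36,"grip":100},{"tx":0.5,"ty":1,"tz":0,"rx":0,"ry":0,"rz":0.36,"grip":100},{"tx":0.5,"ty":1,"tz":0,"rx":0,"ry":0,"rz":0.36,"grip":100},{"tx":0.5,"ty":1,"tz":0,"rx":0,"ry":0,"rz":0.36,"grip":100},{"tx":0.5,"ty":1,"tz":0,"rx":0,"ry":0,"rz":0.36,"grip":100},{"tx":0,"ty":0,"tz":0,"rx":0,"ry":0,"rz":0,"grip":100},{"tx":0,"ty":0,"tz":0,"rx":0,"ry":0,"rz":0,"grip":100}]'
python3 - <<'E'
from h import *
snap('wrist','w1');s=ctrl.sense();print(s['joint_pos'],s['ee_pos'],s['ee_rot']);print(ctrl.camera_info('wrist')['pose'].round(4))
E
```

```text
clock: 2.57
ee_pos: [0.4417, -0.0463, 0.4561]
ee_rot: [0.822, 0.57, -0.0, -0.0]
wrist_force: [0.6, -0.4, 0.8]
finger_gap: 0.0855
grasp_force: 0.0
clock: 3.23
ee_pos: [0.5166, 0.1035, 0.4553]
ee_rot: [0.741, 0.671, -0.001, -0.001]
wrist_force: [0.7, 0.4, -0.5]
finger_gap: 0.0857
grasp_force: 0.0
[ 9.88509549e-02 -4.36625914e-02  1.26115463e+00 -3.42831708e-04
  1.92541735e+00  1.99703932e-01] [0.51634238 0.10254115 0.45572965] [ 7.41889418e-01  6.70521910e-01 -6.25116718e-04 -2.61782813e-04]
[[ 0.9949 -0.0961 -0.0296  0.5222]
 [-0.1005 -0.9561 -0.2753  0.172 ]
 [-0.0019  0.2769 -0.9609  0.5982]
 [ 0.      0.      0.      1.    ]]
```

View pics/w1.png

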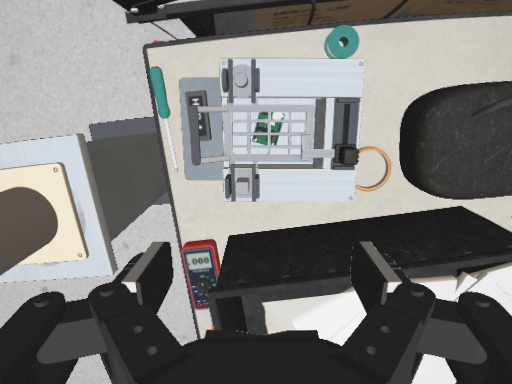

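The wrist view shows the whole tester square to the image. The round post is at (241,79), the square post at (242,182), the lock block at (346,155), the bar along (195,108–163), and the reel at (342,42).

```bash
python3 - <<'E'
from h import *
z=load('w1');C=cloud(z);ok=z['d']>0
reg=ok&(C[...,0]>.42)&(C[...,0]<.70)&(C[...,1]>.0)&(C[...,1]<.27)
m=reg&(C[...,2]>.162)&(C[...,2]<.170)
n,l,st,ce=cv2.connectedComponentsWithStats(m.astype(np.uint8),connectivity=4)
big=np.isin(l,[i for i in range(1,n) if st[i,4]>200])
r=cv2.minAreaRect((C[big][:,:2]*1000).astype(np.float32)); print('tray',np.round(r[0],1),np.round(r[1],1),round(r[2],2))
yaw=np.deg2rad(-5.85 if abs(r[2]-84.15)>2 else r[2]-90); X=np.array([np.cos(yaw),np.sin(yaw)]);Y=np.array([-X[1],X[0]])
O=np.array(r[0])/1000-.0675*X; print('yaw',np.degrees(yaw),'O',O)
Q=C.copy();Q[...,0]=(C[...,:2]-O)@X;Q[...,1]=(C[...,:2]-O)@Y
def rep(nm,u0,u1,v0,v1,lo,hi):
    q=Q[v0:v1,u0:u1];q=q[(q[...,2]>lo)&(q[...,2]<hi)]
    print(nm,len(q),'min',np.percentile(q,3,axis=0).round(4),'max',np.percentile(q,97,axis=0).round(4),'med',np.median(q,axis=0).round(4))
rep('round',218,262,60,98,.185,.215); rep('square',218,262,165,202,.185,.215)
rep('roundpost',235,247,72,86,.185,.225); rep('sqpost',236,249,176,188,.185,.225)
rep('lock',330,362,140,170,.185,.23); rep('bar',184,206,100,170,.18,.21)
rep('gateedge',215,240,108,165,.172,.21)
print(Q[155,335:362].round(3)[::2])
print(Q[128,180:240:2].round(3))
E
```

```text
tray [558.6 130.2] [199.7 195.7] 84.58
yaw -5.419593811035157 O [0.49140331 0.13655295]
round 430 min [-0.0224  0.0574  0.1877] max [0.0236 0.0835 0.2021] med [-0.0002  0.0703  0.1993]
square 401 min [-0.0231 -0.0799  0.1867] max [ 0.0225 -0.0549  0.2031] med [-0.0016 -0.067   0.2003]
roundpost 144 min [-0.0061  0.0641  0.1978] max [0.0074 0.0784 0.2015] med [0.0002 0.0712 0.1995]
sqpost 101 min [-0.0084 -0.0678  0.189 ] max [ 0.0078 -0.06    0.2011] med [-0.0003 -0.0632  0.1995]
lock 346 min [ 0.1308 -0.0351  0.1874] max [ 0.1508 -0.0139  0.2082] med [ 0.1393 -0.0232  0.2063]
bar 617 min [-0.0675 -0.0341  0.1876] max [-0.0508  0.0379  0.1988] med [-0.0606  0.0038  0.1965]
gateedge 87 min [-0.0383 -0.0362  0.1721] max [-0.025   0.0362  0.1812] med [-0.0321 -0.0302  0.1756]
[[ 0.128 -0.028  0.179]
 [ 0.132 -0.028  0.178]
 [ 0.131 -0.025  0.193]
 [ 0.131 -0.024  0.202]
 [ 0.132 -0.023  0.206]
 [ 0.135 -0.023  0.207]
 [ 0.137 -0.023  0.207]
 [ 0.14  -0.023  0.207]
 [ 0.142 -0.023  0.209]
 [ 0.145 -0.023  0.207]
 [ 0.148 -0.023  0.207]
 [ 0.15  -0.023  0.208]
 [ 0.22  -0.056 -0.002]
 [ 0.224 -0.056 -0.   ]]
[[-0.132 -0.002  0.001]
 [-0.099  0.006  0.114]
 [-0.095  0.006  0.115]
 [-0.092  0.006  0.117]
 [-0.089  0.006  0.117]
 [-0.067  0.011  0.195]
 [-0.064  0.012  0.199]
 [-0.061  0.011  0.197]
 [-0.059  0.011  0.196]
 [-0.057  0.011  0.193]
 [-0.067  0.007  0.13 ]
 [-0.064  0.007  0.131]
 [-0.061  0.007  0.131]
 [-0.058  0.007  0.129]
 [-0.055  0.006  0.129]
 [-0.054  0.006  0.118]
 [-0.051  0.006  0.116]
 [-0.048  0.006  0.118]
 [-0.045  0.006  0.117]
 [-0.042  0.006  0.117]
 [-0.039  0.005  0.116]
 [-0.035  0.006  0.117]
 [-0.026  0.009  0.167]
 [-0.023  0.009  0.166]
 [-0.021  0.009  0.165]
 [-0.018  0.009  0.166]
 [-0.015  0.009  0.163]
 [-0.016  0.006  0.123]
 [-0.013  0.006  0.123]
 [-0.01   0.006  0.125]]
```

```bash
python3 - <<'E'
from h import *
for f in('s0','d0','w1'):
    z=load(f);C=cloud(z);ok=z['d']>0
    for x0 in(.4,.5,.6,.7):
        for a,b in((.15,.25),(.25,.35),(.35,.5)):
            g=ok&(C[...,0]>x0)&(C[...,0]<x0+.1)&(C[...,2]>a)&(C[...,2]<b)
            c=C[g&(C[...,1]<.03)&(C[...,1]>-.12)][:,1]; r=C[g&(C[...,1]>.24)&(C[...,1]<.5)][:,1]
            print(f,x0,a,'crate max y',np.percentile(c,99).round(3) if len(c)>20 else None,'rack min y',np.percentile(r,1).round(3) if len(r)>20 else None,len(r))
z=load('d0');C=cloud(z)
q=C[134:146,240:258].reshape(-1,3);q=q[(q[:,2]>.2)&(q[:,2]<.215)];print('lock top d0',np.median(q,axis=0),len(q))
z=load('s0');C=cloud(z);q=C[193:210,268:288].reshape(-1,3);q=q[(q[:,2]>.2)&(q[:,2]<.215)];print('lock top s0',np.median(q,axis=0),len(q))
z=load('w1');C=cloud(z);q=C[140:170,330:362].reshape(-1,3);q=q[(q[:,2]>.2)&(q[:,2]<.215)];print('lock top w1',np.median(q,axis=0),len(q))
E
```

```text
s0 0.4 0.15 crate max y -0.076 rack min y 0.374 1396
s0 0.4 0.25 crate max y None rack min y None 0
s0 0.4 0.35 crate max y None rack min y 0.336 474
s0 0.5 0.15 crate max y 0.029 rack min y 0.334 1757
s0 0.5 0.25 crate max y None rack min y None 0
s0 0.5 0.35 crate max y None rack min y 0.336 624
s0 0.6 0.15 crate max y 0.028 rack min y 0.335 1761
s0 0.6 0.25 crate max y -0.071 rack min y 0.335 179
s0 0.6 0.35 crate max y None rack min y 0.336 886
s0 0.7 0.15 crate max y -0.066 rack min y 0.334 933
s0 0.7 0.25 crate max y -0.071 rack min y 0.336 1082
s0 0.7 0.35 crate max y None rack min y 0.353 1996
d0 0.4 0.15 crate max y -0.072 rack min y 0.337 409
d0 0.4 0.25 crate max y None rack min y None 0
d0 0.4 0.35 crate max y None rack min y 0.338 1034
d0 0.5 0.15 crate max y 0.029 rack min y 0.337 901
d0 0.5 0.25 crate max y None rack min y None 0
d0 0.5 0.35 crate max y None rack min y 0.339 1386
d0 0.6 0.15 crate max y 0.028 rack min y 0.336 654
d0 0.6 0.25 crate max y -0.069 rack min y 0.338 36
d0 0.6 0.35 crate max y None rack min y 0.339 1218
d0 0.7 0.15 crate max y -0.063 rack min y 0.336 265
d0 0.7 0.25 crate max y -0.068 rack min y 0.337 506
d0 0.7 0.35 crate max y None rack min y 0.355 880
w1 0.4 0.15 crate max y -0.072 rack min y None 0
w1 0.4 0.25 crate max y None rack min y None 0
w1 0.4 0.35 crate max y None rack min y None 0
w1 0.5 0.15 crate max y 0.028 rack min y None 0
w1 0.5 0.25 crate max y None rack min y None 0
w1 0.5 0.35 crate max y None rack min y None 0
w1 0.6 0.15 crate max y 0.029 rack min y None 0
w1 0.6 0.25 crate max y None rack min y None 0
w1 0.6 0.35 crate max y None rack min y None 0
w1 0.7 0.15 crate max y -0.062 rack min y None 0
w1 0.7 0.25 crate max y -0.069 rack min y None 0
w1 0.7 0.35 crate max y None rack min y None 0
lock top d0 [0.62631686 0.09849769 0.20784246] 73
lock top s0 [0.63480288 0.09500451 0.20602341] 97
lock top w1 [0.62913319 0.09895352 0.20670516] 278
```

```bash
python3 -m creep '[{"tx":0.5,"ty":-0.02,"tz":-1,"rx":0,"ry":0,"rz":0,"grip":60},{"tx":0.5,"ty":-0.02,"tz":-1,"rx":0,"ry":0,"rz":0,"grip":60},{"tx":0.5,"ty":-0.02,"tz":-1,"rx":0,"ry":0,"rz":0,"grip":60},{"tx":0.5,"ty":-0.02,"tz":-1,"rx":0,"ry":0,"rz":0,"grip":60},{"tx":0.5,"ty":-0.02,"tz":-1,"rx":0,"ry":0,"rz":0,"grip":60},{"tx":0.5,"ty":-0.02,"tz":-1,"rx":0,"ry":0,"rz":0,"grip":60},{"tx":0.5,"ty":-0.02,"tz":-1,"rx":0,"ry":0,"rz":0,"grip":60},{"tx":0.5,"ty":-0.02,"tz":-1,"rx":0,"ry":0,"rz":0,"grip":60},{"tx":0.5,"ty":0,"tz":-1,"rx":0,"ry":0,"rz":0,"grip":60},{"tx":0,"ty":0,"tz":0,"rx":0,"ry":0,"rz":0,"grip":60}]' 40
python3 - <<'E'
from h import *
snap('wrist','w2');s=ctrl.sense();print(s['ee_pos'],s['ee_rot'])
z=load('w2');C=cloud(z)
g=(z['d']>0)&(C[...,2]>.2)&(C[...,2]<.215)&(abs(C[...,0]-.63)<.04)&(abs(C[...,1]-.1)<.05)
q=C[g];print(len(q),np.median(q,axis=0),np.percentile(q,3,axis=0),np.percentile(q,97,axis=0))
E
```

```text
clock: 4.12
ee_pos: [0.6271, 0.0964, 0.2245]
ee_rot: [0.743, 0.669, -0.004, -0.003]
wrist_force: [-0.2, 0.2, -1.5]
finger_gap: 0.0514
grasp_force: 0.0
[0.62709997 0.09672439 0.22760442] [ 0.74279162  0.66951379 -0.00279924 -0.00201486]
1357 [0.63122654 0.1000052  0.20687321] [0.62126081 0.08920424 0.20180701] [0.64123543 0.10925957 0.20818018]
```

View pics/w2.png

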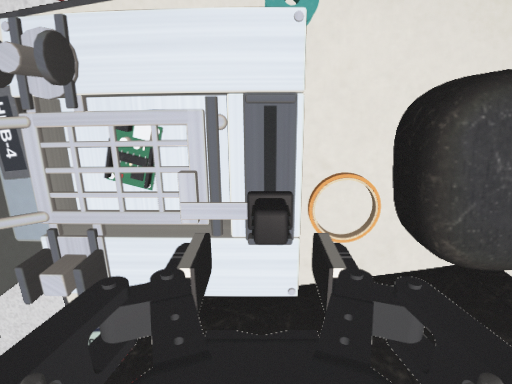

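The wrist view has the lock block at (270,218) between the open fingers, with clear room in front of and behind it, at world (0.631, 0.0995). I'll descend and pinch.

```bash
python3 -m creep '[{"tx":0.16,"ty":0.12,"tz":-0.9,"rx":0,"ry":0,"rz":0,"grip":60},{"tx":0,"ty":0,"tz":-0.9,"rx":0,"ry":0,"rz":0,"grip":60},{"tx":0,"ty":0,"tz":0,"rx":0,"ry":0,"rz":0,"grip":60},{"tx":0,"ty":0,"tz":0,"rx":0,"ry":0,"rz":0,"grip":0},{"tx":0,"ty":0,"tz":0,"rx":0,"ry":0,"rz":0,"grip":0},{"tx":0,"ty":0,"tz":0,"rx":0,"ry":0,"rz":0,"grip":0},{"tx":0,"ty":0,"tz":0,"rx":0,"ry":0,"rz":0,"grip":0},{"tx":0,"ty":0,"tz":0,"rx":0,"ry":0,"rz":0,"grip":0}]' 40
```

```text
clock: 4.83
ee_pos: [0.6331, 0.1013, 0.1898]
ee_rot: [0.742, 0.67, 0.001, 0.001]
wrist_force: [-8.6, -0.6, 6.7]
finger_gap: 0.0197
grasp_force: 41.3
```

```bash
python3 -m creep '[{"tx":0.035,"ty":0.35,"tz":0.06,"rx":0,"ry":0,"rz":0,"grip":0},{"tx":0.035,"ty":0.35,"tz":0,"rx":0,"ry":0,"rz":0,"grip":0},{"tx":0.035,"ty":0.35,"tz":0,"rx":0,"ry":0,"rz":0,"grip":0},{"tx":0.035,"ty":0.35,"tz":0,"rx":0,"ry":0,"rz":0,"grip":0},{"tx":0.035,"ty":0.35,"tz":0,"rx":0,"ry":0,"rz":0,"grip":0},{"tx":0.035,"ty":0.35,"tz":0,"rx":0,"ry":0,"rz":0,"grip":0},{"tx":0.02,"ty":0.2,"tz":0,"rx":0,"ry":0,"rz":0,"grip":0},{"tx":0,"ty":0,"tz":0,"rx":0,"ry":0,"rz":0,"grip":0},{"tx":0,"ty":0,"tz":0,"rx":0,"ry":0,"rz":0,"grip":0}]' 40
```

```text
clock: 5.58
ee_pos: [0.6387, 0.1569, 0.1898]
ee_rot: [0.742, 0.67, -0.001, 0.001]
wrist_force: [-7.4, -11.2, 4.6]
finger_gap: 0.0192
grasp_force: 41.2
```

```bash
python3 -m creep '[{"tx":0.01,"ty":0.12,"tz":0,"rx":0,"ry":0,"rz":0,"grip":0},{"tx":0,"ty":0,"tz":0,"rx":0,"ry":0,"rz":0,"grip":0},{"tx":0,"ty":0,"tz":0,"rx":0,"ry":0,"rz":0,"grip":0}]' 40
python3 -m creep '[{"tx":0,"ty":0,"tz":0,"rx":0,"ry":0,"rz":0,"grip":60},{"tx":0,"ty":0,"tz":0,"rx":0,"ry":0,"rz":0,"grip":60},{"tx":0,"ty":0,"tz":0.4,"rx":0,"ry":0,"rz":0,"grip":60},{"tx":0,"ty":0,"tz":1,"rx":0,"ry":0,"rz":0,"grip":60},{"tx":0,"ty":-1,"tz":1,"rx":0,"ry":0,"rz":0,"grip":60},{"tx":0,"ty":-1,"tz":0.5,"rx":0,"ry":0,"rz":0,"grip":60},{"tx":0,"ty":0,"tz":0,"rx":0,"ry":0,"rz":0,"grip":60},{"tx":0,"ty":0,"tz":0,"rx":0,"ry":0,"rz":0,"grip":60}]' 40
python3 - <<'E'
from h import *
snap('wrist','w3');s=ctrl.sense();print(s['ee_pos'],s['ee_rot'])
z=load('w3');C=cloud(z)
g=(z['d']>0)&(C[...,2]>.2)&(C[...,2]<.215)&(abs(C[...,0]-.63)<.05)&(abs(C[...,1]-.14)<.06)
q=C[g];print('lock',len(q),np.median(q,axis=0),np.percentile(q,3,axis=0),np.percentile(q,97,axis=0))
# catches
for n,yc in(('round',.207),('sq',.07)):
    g=(z['d']>0)&(C[...,2]>.19)&(C[...,2]<.215)&(abs(C[...,0]-.495)<.045)&(abs(C[...,1]-yc)<.03); q=C[g]
    if len(q):print(n,len(q),np.median(q,axis=0),np.percentile(q,3,axis=0),np.percentile(q,97,axis=0))
E
```

```text
clock: 5.83
ee_pos: [0.6387, 0.1571, 0.1898]
ee_rot: [0.743, 0.669, -0.003, 0.002]
wrist_force: [-9.1, -20.4, 8.4]
finger_gap: 0.0187
grasp_force: 41.4
clock: 6.5
ee_pos: [0.6402, 0.1114, 0.2633]
ee_rot: [0.743, 0.67, 0.002, 0.001]
wrist_force: [-0.6, 0.4, -0.7]
finger_gap: 0.0512
grasp_force: 0.0
[0.63939959 0.11219991 0.26155778] [7.42251677e-01 6.70120374e-01 1.01355923e-03 3.24607349e-04]
lock 1011 [0.63694208 0.15425631 0.20684757] [0.62711669 0.14392162 0.20397302] [0.64657481 0.16402353 0.20826777]
round 2000 [0.50088864 0.20739946 0.19831114] [0.47669382 0.19489682 0.19053753] [0.52245452 0.21989446 0.20191688]
sq 1519 [0.48332086 0.07149036 0.19943802] [0.46289007 0.05949491 0.19070289] [0.50811034 0.08355586 0.20279998]
```

```bash
python3 -m creep '[{"tx":-0.93,"ty":0.64,"tz":0,"rx":0,"ry":0,"rz":0,"grip":85},{"tx":-0.93,"ty":0.64,"tz":0,"rx":0,"ry":0,"rz":0,"grip":85},{"tx":-0.93,"ty":0.64,"tz":0,"rx":0,"ry":0,"rz":0,"grip":85},{"tx":-0.93,"ty":0.64,"tz":0,"rx":0,"ry":0,"rz":0,"grip":85},{"tx":-0.93,"ty":0.64,"tz":0,"rx":0,"ry":0,"rz":0,"grip":85},{"tx":-0.93,"ty":0.62,"tz":0,"rx":0,"ry":0,"rz":0,"grip":85},{"tx":0,"ty":0,"tz":-1,"rx":0,"ry":0,"rz":0,"grip":85},{"tx":0,"ty":0,"tz":-0.8,"rx":0,"ry":0,"rz":0,"grip":85},{"tx":0,"ty":0,"tz":0,"rx":0,"ry":0,"rz":0,"grip":85},{"tx":0,"ty":0,"tz":0,"rx":0,"ry":0,"rz":0,"grip":85}]' 40
python3 - <<'E'
from h import *
snap('wrist','w4');s=ctrl.sense();print(s['ee_pos'],s['ee_rot'])
z=load('w4');C=cloud(z)
g=(z['d']>0)&(C[...,2]>.194)&(C[...,2]<.206)&(abs(C[...,0]-.495)<.03)&(abs(C[...,1]-.205)<.025); q=C[g]
print(len(q),np.median(q,axis=0),np.percentile(q,2,axis=0),np.percentile(q,98,axis=0))
E
```

```text
clock: 7.38
ee_pos: [0.4978, 0.2079, 0.2136]
ee_rot: [0.742, 0.671, -0.002, -0.001]
wrist_force: [1.0, -0.8, 1.2]
finger_gap: 0.0728
grasp_force: 0.0
[0.49893044 0.20784658 0.21516173] [ 7.41822777e-01  6.70595574e-01 -6.02483418e-04 -4.25724267e-04]
1628 [0.49862859 0.20991013 0.19976535] [0.47610009 0.19693827 0.1946414 ] [0.52165224 0.22107215 0.20211941]
```

View pics/w4.png

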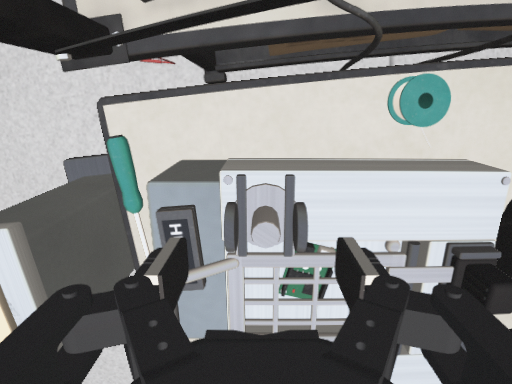

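The wrist view shows the round catch, ears at (232,227) and (300,227), centred between the fingers. I'll descend and squeeze.

```bash
python3 -m creep '[{"tx":0,"ty":0.04,"tz":-0.75,"rx":0,"ry":0,"rz":0,"grip":85},{"tx":0,"ty":0,"tz":-0.7,"rx":0,"ry":0,"rz":0,"grip":85},{"tx":0,"ty":0,"tz":0,"rx":0,"ry":0,"rz":0,"grip":85},{"tx":0,"ty":0,"tz":0,"rx":0,"ry":0,"rz":0,"grip":0},{"tx":0,"ty":0,"tz":0,"rx":0,"ry":0,"rz":0,"grip":0},{"tx":0,"ty":0,"tz":0,"rx":0,"ry":0,"rz":0,"grip":0},{"tx":0,"ty":0,"tz":0,"rx":0,"ry":0,"rz":0,"grip":0},{"tx":0,"ty":0,"tz":0,"rx":0,"ry":0,"rz":0,"grip":0},{"tx":0,"ty":0,"tz":0,"rx":0,"ry":0,"rz":0,"grip":0},{"tx":0,"ty":0,"tz":0,"rx":0,"ry":0,"rz":0,"grip":0}]' 50
```

```text
clock: 8.27
ee_pos: [0.5, 0.2088, 0.1822]
ee_rot: [0.742, 0.67, 0.001, 0.0]
wrist_force: [-6.7, -1.8, 11.6]
finger_gap: 0.028
grasp_force: 50.9
```

```bash
python3 -m creep '[{"tx":0,"ty":0,"tz":0,"rx":0,"ry":0,"rz":0,"grip":0},{"tx":0,"ty":0,"tz":0,"rx":0,"ry":0,"rz":0,"grip":0}]' 50
python3 -m creep '[{"tx":0,"ty":0,"tz":0.1,"rx":0,"ry":0,"rz":0,"grip":85},{"tx":0,"ty":0,"tz":0,"rx":0,"ry":0,"rz":0,"grip":85},{"tx":0,"ty":0,"tz":0,"rx":0,"ry":0,"rz":0,"grip":85},{"tx":0,"ty":0,"tz":0,"rx":0,"ry":0,"rz":0,"grip":85},{"tx":0,"ty":0,"tz":0.7,"rx":0,"ry":0,"rz":0,"grip":85},{"tx":0,"ty":0,"tz":0.6,"rx":0,"ry":0,"rz":0,"grip":85},{"tx":0,"ty":0,"tz":0,"rx":0,"ry":0,"rz":0,"grip":85},{"tx":0,"ty":0,"tz":0,"rx":0,"ry":0,"rz":0,"grip":85}]' 50
python3 - <<'E'
from h import *
snap('wrist','w5');s=ctrl.sense();print(s['ee_pos'],s['ee_rot'])
z=load('w5');C=cloud(z)
g=(z['d']>0)&(C[...,2]>.194)&(C[...,2]<.206)&(abs(C[...,0]-.495)<.03)&(abs(C[...,1]-.205)<.025); q=C[g]
print(len(q),np.median(q,axis=0),np.percentile(q,2,axis=0),np.percentile(q,98,axis=0))
a=cv2.imread('pics/w5.png')[150:300,170:370];cv2.imwrite('pics/w5z.png',cv2.resize(a,(800,600),interpolation=cv2.INTER_CUBIC))
E
```

```text
clock: 8.43
ee_pos: [0.5001, 0.2088, 0.1823]
ee_rot: [0.742, 0.67, 0.001, 0.0]
wrist_force: [-8.1, -1.8, 11.7]
finger_gap: 0.0284
grasp_force: 50.9
clock: 9.1
ee_pos: [0.5002, 0.2085, 0.2148]
ee_rot: [0.742, 0.67, 0.001, 0.0]
wrist_force: [0.0, -0.2, 0.5]
finger_gap: 0.0723
grasp_force: 0.0
[0.49954488 0.2083097  0.2137285 ] [7.42098148e-01 6.70291219e-01 1.27076058e-04 6.40816200e-05]
1578 [0.4986514  0.20989036 0.1997994 ] [0.48328767 0.19772288 0.1946486 ] [0.51425607 0.22039898 0.20215174]
```

View pics/w5z.png

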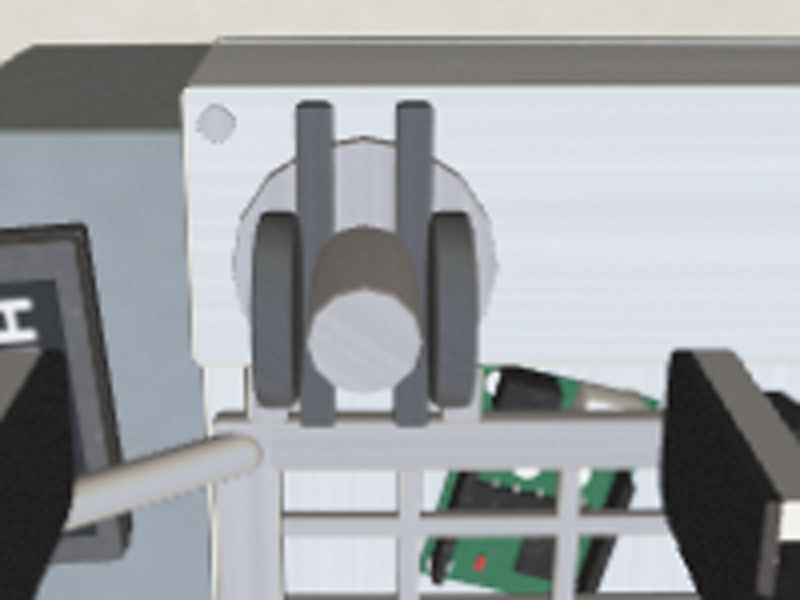

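The squeezed round catch shows both ears against the post supports, symmetric about the post at (365,340). Measured width fell from 45.6 to 31 mm, so it is fully in. Next is the square catch.

```bash
python3 -m creep '[{"tx":0,"ty":-0.2,"tz":0.8,"rx":0,"ry":0,"rz":0,"grip":85},{"tx":-0.1,"ty":-0.95,"tz":0,"rx":0,"ry":0,"rz":0,"grip":85},{"tx":-0.1,"ty":-0.95,"tz":0,"rx":0,"ry":0,"rz":0,"grip":85},{"tx":-0.1,"ty":-0.95,"tz":0,"rx":0,"ry":0,"rz":0,"grip":85},{"tx":-0.1,"ty":-0.95,"tz":0,"rx":0,"ry":0,"rz":0,"grip":85},{"tx":-0.1,"ty":-0.95,"tz":0,"rx":0,"ry":0,"rz":0,"grip":85},{"tx":-0.06,"ty":-0.55,"tz":0,"rx":0,"ry":0,"rz":0,"grip":85},{"tx":0,"ty":0,"tz":-0.8,"rx":0,"ry":0,"rz":0,"grip":85},{"tx":0,"ty":0,"tz":0,"rx":0,"ry":0,"rz":0,"grip":85},{"tx":0,"ty":0,"tz":0,"rx":0,"ry":0,"rz":0,"grip":85}]' 50
python3 - <<'E'
from h import *
snap('wrist','w6');s=ctrl.sense();print(s['ee_pos'],s['ee_rot'])
z=load('w6');C=cloud(z)
g=(z['d']>0)&(C[...,2]>.194)&(C[...,2]<.206)&(abs(C[...,0]-.485)<.035)&(abs(C[...,1]-.071)<.025); q=C[g]
print(len(q),np.median(q,axis=0),np.percentile(q,2,axis=0),np.percentile(q,98,axis=0))
E
```

```text
clock: 9.98
ee_pos: [0.484, 0.0707, 0.2119]
ee_rot: [0.742, 0.67, -0.002, -0.001]
wrist_force: [0.2, 0.2, -0.0]
finger_gap: 0.0725
grasp_force: 0.0
[0.48465841 0.07098671 0.21308051] [ 0.74206705  0.67032453 -0.00089299 -0.00084608]
2117 [0.48459936 0.0701323  0.20055614] [0.46176638 0.05522973 0.19496495] [0.50723027 0.08395035 0.2028597 ]
```

Well centred, 45.5 mm wide as expected. I'll descend and squeeze, then release and measure.

```bash
python3 -m creep '[{"tx":0,"ty":-0.03,"tz":-0.7,"rx":0,"ry":0,"rz":0,"grip":85},{"tx":0,"ty":0,"tz":-0.65,"rx":0,"ry":0,"rz":0,"grip":85},{"tx":0,"ty":0,"tz":0,"rx":0,"ry":0,"rz":0,"grip":0},{"tx":0,"ty":0,"tz":0,"rx":0,"ry":0,"rz":0,"grip":0},{"tx":0,"ty":0,"tz":0,"rx":0,"ry":0,"rz":0,"grip":0},{"tx":0,"ty":0,"tz":0,"rx":0,"ry":0,"rz":0,"grip":0},{"tx":0,"ty":0,"tz":0,"rx":0,"ry":0,"rz":0,"grip":0},{"tx":0,"ty":0,"tz":0,"rx":0,"ry":0,"rz":0,"grip":0},{"tx":0,"ty":0,"tz":0,"rx":0,"ry":0,"rz":0,"grip":0},{"tx":0,"ty":0,"tz":0,"rx":0,"ry":0,"rz":0,"grip":0}]' 50
python3 -m creep '[{"tx":0,"ty":0,"tz":0,"rx":0,"ry":0,"rz":0,"grip":0},{"tx":0,"ty":0,"tz":0,"rx":0,"ry":0,"rz":0,"grip":0},{"tx":0,"ty":0,"tz":0.1,"rx":0,"ry":0,"rz":0,"grip":85},{"tx":0,"ty":0,"tz":0,"rx":0,"ry":0,"rz":0,"grip":85},{"tx":0,"ty":0,"tz":0,"rx":0,"ry":0,"rz":0,"grip":85},{"tx":0,"ty":0,"tz":0.6,"rx":0,"ry":0,"rz":0,"grip":85},{"tx":0,"ty":0,"tz":1,"rx":0,"ry":0,"rz":0,"grip":85},{"tx":0,"ty":0,"tz":1,"rx":0,"ry":0,"rz":0,"grip":85},{"tx":0,"ty":0,"tz":0,"rx":0,"ry":0,"rz":0,"grip":85},{"tx":0,"ty":0,"tz":0,"rx":0,"ry":0,"rz":0,"grip":85}]' 50
python3 - <<'E'
from h import *
snap('wrist','w7');s=ctrl.sense();print(s['ee_pos'],s['ee_rot'])
z=load('w7');C=cloud(z);ok=z['d']>0
for n,c in(('sq',(.485,.070)),('round',(.499,.209))):
    g=ok&(C[...,2]>.194)&(C[...,2]<.206)&(abs(C[...,0]-c[0])<.03)&(abs(C[...,1]-c[1])<.025); q=C[g]
    print(n,len(q),np.median(q,axis=0),np.percentile(q,2,axis=0),np.percentile(q,98,axis=0))
g=ok&(C[...,2]>.182)&(C[...,2]<.206)&(C[...,0]>.40)&(C[...,0]<.455)&(C[...,1]>.09)&(C[...,1]<.2);q=C[g];r=cv2.minAreaRect((q[:,:2]*1000).astype(np.float32));print('bar',len(q),r,np.percentile(q,[2,50,98],axis=0).round(4))
E
```

```text
clock: 10.87
ee_pos: [0.4861, 0.0705, 0.1828]
ee_rot: [0.742, 0.67, 0.001, 0.0]
wrist_force: [-4.5, 1.1, 7.8]
finger_gap: 0.0285
grasp_force: 50.5
clock: 11.7
ee_pos: [0.4868, 0.0701, 0.2501]
ee_rot: [0.742, 0.67, 0.002, 0.001]
wrist_force: [0.3, 0.5, -0.3]
finger_gap: 0.0725
grasp_force: 0.0
[0.48590522 0.07008093 0.24836952] [7.42085371e-01 6.70304924e-01 5.95553600e-04 5.05143220e-04]
sq 1391 [0.48443982 0.06993583 0.2007059 ] [0.46899755 0.05578967 0.19536732] [0.49997849 0.08290712 0.20292261]
round 205 [0.49911672 0.19715261 0.19670585] [0.48208272 0.19367246 0.19418238] [0.51280893 0.20011602 0.19907495]
bar 2982 ((437.718505859375, 143.97230529785156), (79.06024169921875, 28.024206161499023), 84.74160766601562) [[0.4236 0.107  0.1832]
 [0.4326 0.148  0.1963]
 [0.4505 0.1809 0.1988]]
```

Square catch is also fully in at 31 mm. The bar centre is at about (0.431, 0.1455, 0.192). I'll go above it with a narrow opening and check.

```bash
python3 -m creep '[{"tx":-0.57,"ty":0.75,"tz":0,"rx":0,"ry":0,"rz":0,"grip":28},{"tx":-0.57,"ty":0.75,"tz":0,"rx":0,"ry":0,"rz":0,"grip":28},{"tx":-0.57,"ty":0.75,"tz":0,"rx":0,"ry":0,"rz":0,"grip":28},{"tx":-0.57,"ty":0.77,"tz":0,"rx":0,"ry":0,"rz":0,"grip":28},{"tx":0,"ty":0,"tz":-1,"rx":0,"ry":0,"rz":0,"grip":28},{"tx":0,"ty":0,"tz":0,"rx":0,"ry":0,"rz":0,"grip":28},{"tx":0,"ty":0,"tz":0,"rx":0,"ry":0,"rz":0,"grip":28}]' 50
python3 - <<'E'
from h import *
snap('wrist','w8');s=ctrl.sense();print(s['ee_pos'],s['ee_rot'],s['finger_gap'])
z=load('w8');C=cloud(z);ok=z['d']>0
T=z['T'];Ti=np.linalg.inv(T)
g=ok&(C[...,2]>.186)&(C[...,2]<.204)&(C[...,0]>.40)&(C[...,0]<.455)&(C[...,1]>.09)&(C[...,1]<.2);q=C[g]
for y0 in np.arange(.11,.19,.01):
    k=q[abs(q[:,1]-y0)<.005]
    if len(k)>10: print(round(y0,3),len(k),np.percentile(k,[2,98],axis=0).round(4).tolist())
E
```

```text
clock: 12.33
ee_pos: [0.4268, 0.1452, 0.2206]
ee_rot: [0.742, 0.671, -0.002, -0.001]
wrist_force: [0.3, 0.4, 1.4]
finger_gap: 0.0239
grasp_force: 0.0
[0.42774103 0.14510696 0.22186247] [ 7.42124313e-01  6.70260863e-01 -1.24127050e-03 -5.81599129e-04] 0.024090622335736882
0.11 269 [[0.4213, 0.1068, 0.187], [0.4368, 0.1148, 0.1986]]
0.12 270 [[0.4217, 0.1154, 0.1937], [0.4332, 0.1248, 0.1987]]
0.13 288 [[0.4228, 0.1253, 0.1936], [0.4341, 0.1348, 0.1989]]
0.14 300 [[0.4235, 0.1354, 0.1928], [0.4349, 0.1448, 0.1988]]
0.15 321 [[0.4242, 0.1452, 0.1924], [0.4359, 0.1548, 0.1987]]
0.16 341 [[0.4253, 0.1553, 0.1924], [0.4372, 0.1646, 0.1989]]
0.17 390 [[0.4264, 0.1652, 0.1878], [0.4445, 0.1749, 0.1988]]
0.18 488 [[0.4276, 0.1753, 0.1864], [0.4484, 0.1836, 0.1986]]
```

View pics/w8.png

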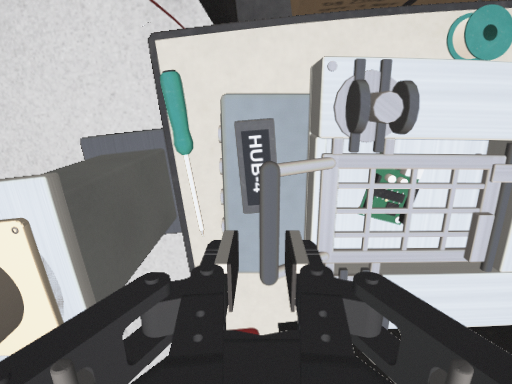

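The view shows the bar at (270,222), between the finger pads at (228,265) and (296,265), with its centre at (0.4297, 0.145). I'll descend and grip.

```bash
python3 -m creep '[{"tx":0,"ty":0,"tz":-0.6,"rx":0,"ry":0,"rz":0,"grip":28},{"tx":0,"ty":0,"tz":-0.6,"rx":0,"ry":0,"rz":0,"grip":28},{"tx":0,"ty":0,"tz":-0.56,"rx":0,"ry":0,"rz":0,"grip":28},{"tx":0,"ty":0,"tz":0,"rx":0,"ry":0,"rz":0,"grip":28},{"tx":0,"ty":0,"tz":0,"rx":0,"ry":0,"rz":0,"grip":28}]' 50
python3 -m creep '[{"tx":0,"ty":0,"tz":0,"rx":0,"ry":0,"rz":0,"grip":0},{"tx":0,"ty":0,"tz":0,"rx":0,"ry":0,"rz":0,"grip":0},{"tx":0,"ty":0,"tz":0,"rx":0,"ry":0,"rz":0,"grip":0},{"tx":0,"ty":0,"tz":0,"rx":0,"ry":0,"rz":0,"grip":0},{"tx":0,"ty":0,"tz":0,"rx":0,"ry":0,"rz":0,"grip":0}]' 50
python3 - <<'E'
import numpy as np
# bar path: world displacement from shut, units of 25 mm, per theta
x0,z0=167.,29.;yaw=np.radians(-5.8)
r=np.hypot(x0,z0);p0=np.arctan2(z0,x0)
prev=None
for t in np.arange(0,1.31,.1):
    x=x0-r*np.cos(p0+t);z=r*np.sin(p0+t)-z0
    w=np.array([x*np.cos(yaw),x*np.sin(yaw),z])/25
    print(round(t,2),w.round(2),'' if prev is None else (w-prev).round(2)); prev=w
E
```

```text
clock: 12.8
ee_pos: [0.4284, 0.145, 0.1789]
ee_rot: [0.742, 0.67, -0.001, -0.0]
wrist_force: [0.4, -0.2, -0.3]
finger_gap: 0.0238
grasp_force: 0.0
clock: 13.22
ee_pos: [0.4311, 0.1451, 0.1809]
ee_rot: [0.742, 0.67, 0.002, 0.002]
wrist_force: [9.5, -2.7, -4.6]
finger_gap: 0.0099
grasp_force: 48.7
0.0 [ 0. -0. -0.] 
0.1 [ 0.15 -0.02  0.66] [ 0.15 -0.02  0.66]
0.2 [ 0.36 -0.04  1.3 ] [ 0.21 -0.02  0.64]
0.3 [ 0.64 -0.06  1.92] [ 0.28 -0.03  0.62]
0.4 [ 0.97 -0.1   2.51] [ 0.34 -0.03  0.59]
0.5 [ 1.37 -0.14  3.06] [ 0.39 -0.04  0.55]
0.6 [ 1.81 -0.18  3.57] [ 0.45 -0.05  0.51]
0.7 [ 2.31 -0.23  4.03] [ 0.49 -0.05  0.46]
0.8 [ 2.84 -0.29  4.44] [ 0.54 -0.05  0.41]
0.9 [ 3.42 -0.35  4.79] [ 0.58 -0.06  0.35]
1.0 [ 4.03 -0.41  5.09] [ 0.61 -0.06  0.29]
1.1 [ 4.66 -0.47  5.32] [ 0.63 -0.06  0.23]
1.2 [ 5.31 -0.54  5.49] [ 0.65 -0.07  0.17]
1.3 [ 5.98 -0.61  5.59] [ 0.67 -0.07  0.1 ]
```

```bash
python3 -m creep '[{"tx":0.07,"ty":-0.01,"tz":0.33,"rx":0,"ry":0,"rz":0,"grip":0},{"tx":0.08,"ty":-0.01,"tz":0.33,"rx":0,"ry":0,"rz":0,"grip":0},{"tx":0.1,"ty":-0.01,"tz":0.32,"rx":0,"ry":0,"rz":0,"grip":0},{"tx":0.11,"ty":-0.01,"tz":0.32,"rx":0,"ry":0,"rz":0,"grip":0},{"tx":0.13,"ty":-0.01,"tz":0.31,"rx":0,"ry":0,"rz":0,"grip":0},{"tx":0.15,"ty":-0.01,"tz":0.31,"rx":0,"ry":0,"rz":0,"grip":0},{"tx":0,"ty":0,"tz":0,"rx":0,"ry":0,"rz":0,"grip":0}]' 60
```

```text
clock: 13.8
ee_pos: [0.4469, 0.1435, 0.2296]
ee_rot: [0.742, 0.67, 0.002, 0.002]
wrist_force: [5.2, -1.4, -7.0]
finger_gap: 0.0098
grasp_force: 58.5
```

```bash
python3 -m creep '[{"tx":0.34,"ty":-0.03,"tz":0.59,"rx":0,"ry":0,"rz":0,"grip":0},{"tx":0.39,"ty":-0.04,"tz":0.55,"rx":0,"ry":0,"rz":0,"grip":0},{"tx":0.45,"ty":-0.05,"tz":0.51,"rx":0,"ry":0,"rz":0,"grip":0},{"tx":0.49,"ty":-0.05,"tz":0.46,"rx":0,"ry":0,"rz":0,"grip":0},{"tx":0.54,"ty":-0.05,"tz":0.41,"rx":0,"ry":0,"rz":0,"grip":0},{"tx":0,"ty":0,"tz":0,"rx":0,"ry":0,"rz":0,"grip":0}]' 60
```

```text
clock: 14.3
ee_pos: [0.5014, 0.1381, 0.295]
ee_rot: [0.742, 0.67, 0.001, 0.001]
wrist_force: [-13.7, -3.0, 16.3]
finger_gap: 0.0093
grasp_force: 60.6
```

```bash
python3 -m creep '[{"tx":0.53,"ty":-0.06,"tz":0.42,"rx":0,"ry":0,"rz":0,"grip":0},{"tx":0.61,"ty":-0.06,"tz":0.29,"rx":0,"ry":0,"rz":0,"grip":0},{"tx":0,"ty":0,"tz":0,"rx":0,"ry":0,"rz":0,"grip":0}]' 60
python3 -m creep '[{"tx":0.32,"ty":-0.03,"tz":0.12,"rx":0,"ry":0,"rz":0,"grip":0},{"tx":0.31,"ty":-0.03,"tz":0.11,"rx":0,"ry":0,"rz":0,"grip":0},{"tx":0,"ty":0,"tz":0,"rx":0,"ry":0,"rz":0,"grip":0}]' 60
```

```text
clock: 14.55
ee_pos: [0.5303, 0.1352, 0.3121]
ee_rot: [0.742, 0.67, 0.002, 0.001]
wrist_force: [-6.6, -1.4, 13.6]
finger_gap: 0.0095
grasp_force: 61.4
clock: 14.8
ee_pos: [0.5453, 0.1339, 0.3171]
ee_rot: [0.742, 0.67, 0.002, 0.001]
wrist_force: [-5.1, -1.0, 10.4]
finger_gap: 0.0093
grasp_force: 62.0
```

```bash
python3 -m creep '[{"tx":0.32,"ty":-0.03,"tz":0.09,"rx":0,"ry":0,"rz":0,"grip":0},{"tx":0.32,"ty":-0.03,"tz":0.08,"rx":0,"ry":0,"rz":0,"grip":0},{"tx":0.28,"ty":-0.03,"tz":0.06,"rx":0,"ry":0,"rz":0,"grip":0},{"tx":0,"ty":0,"tz":0,"rx":0,"ry":0,"rz":0,"grip":0},{"tx":0,"ty":0,"tz":0,"rx":0,"ry":0,"rz":0,"grip":0},{"tx":0,"ty":0,"tz":0,"rx":0,"ry":0,"rz":0,"grip":0}]' 60
python3 - <<'E'
from h import *
snap('side','d9');snap('wrist','w9');s=ctrl.sense();print(s['ee_pos'],s['wrist_force'],s['grasp_force'])
b=cv2.imread('pics/d9.png')[80:280,150:350];w=cv2.imread('pics/w9.png')
cv2.imwrite('pics/dw9.png',np.hstack([cv2.resize(b,(380,380)),cv2.resize(w,(420,315))[:, :] if 0 else cv2.copyMakeBorder(cv2.resize(w,(420,315)),0,65,0,0,cv2.BORDER_CONSTANT)]))
E
```

```text
clock: 15.3
ee_pos: [0.5674, 0.132, 0.3232]
ee_rot: [0.742, 0.67, 0.002, 0.001]
wrist_force: [-6.7, -0.1, 11.4]
finger_gap: 0.0094
grasp_force: 61.4
[0.56730755 0.13206553 0.32322218] [-5.7830144   0.60646093 11.34530942] 61.4224648475647
```

View pics/dw9.png

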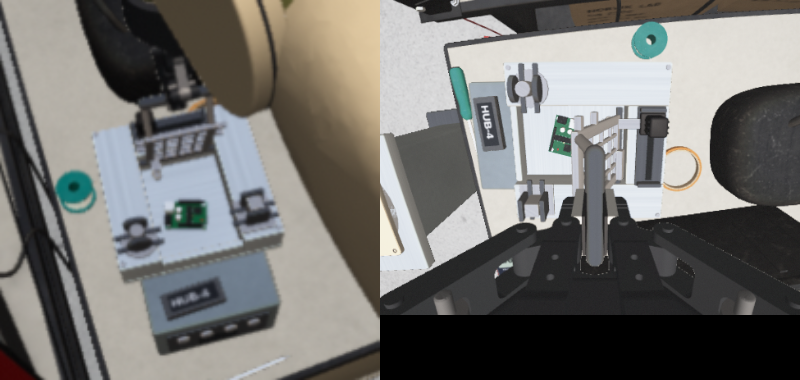

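The gate stands nearly upright at about 1.22 rad and the bar is held at 61 N. The lock is at the left end, and the board, hub and reel haven't moved. Handing in.

```bash
python3 -c "
from bench import ctrl
print(ctrl.sense()['joint_velocities'].round(3)); print(ctrl.sign_off())"
```

```text
[ 0.001 -0.     0.002 -0.     0.001  0.   ]
the job is handed in; nothing more can be done
None
```

I handed the job in with the gripper holding the gate open at about 1.22 rad, after sliding the lock to its left stop and squeezing the round and then the square catch; the last pictures showed the board, hub and reel in place, but I did not check the small bottle separately, and the hand-in gave no verdict.

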